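# Load blanks on parallels in a three-station spring vise and tap them home

## Robot

A 6-joint arm with a two-finger parallel gripper is mounted at the origin on the work surface. World frame = base frame: x ahead of the robot, y to its left, z up, the work surface at z = 0. Lengths are in mm, angles in degrees, forces in N, time in s.
With the tool pointing down it reaches from about 325 to 925 mm from the base axis. Payload 3.1 kg.
Tool frame: the origin (TCP) lies at the very end of the fingers, on their centre line; the grasp point (between the pads) lies grasp_offset behind it (grasp_offset is the distance from the TCP to the grasp point, in mm); z points along the fingers, x is the direction in which the jaws open and shut, and the axes are right-handed (so a half turn about z gives the same grasp; the last joint's range is limited). The gripper opens to 85 mm and grips with 20 to 120 N. Pads are 22 mm wide; open, the fingers measure 114 mm over their backs; the gripper's body (76 mm by 85 mm) begins 54 mm behind the grasp point. The pads swing forward as they close: fully open they stand 13 mm farther back than shut.
Start: joints at [-79.595, 12.427, 92.441, -0, 75.132, -6.429], TCP at [181.016, -598.225, 231.3] pointing down, gripper open.
Joint ranges: [-157.48, 157.48], [-44.54, 120.13], [17.64, 146.25], [-64.5, 244.5], [7.68, 150.69], [-147.95, 147.95]. Speed limits (degrees/s): [159.86, 159.86, 180, 180, 180, 180].

## Interface

Orientations are given as [roll, pitch, yaw] about the fixed x, y, z axes, in that order (R = Rz(yaw) Ry(pitch) Rx(roll)).
In Python, from station import * gives the robot as it stands. Calls block until the motion is done:
- goto(position, orientation): joint-space move of the TCP to a pose.
- move_l(position, attitude=None, speed=150): straight line of the TCP; attitude=None keeps the orientation; speed is the mean speed in mm/s.
- move_j(angles): joint-space move.
- grip(opening, squeeze=None): finger opening in mm; squeeze is the grip in N (None keeps the last); returns when the fingers have stopped.
- wait(seconds).
- solve_ik(position, orientation): joint angles nearest the present ones, or None.
- get_obs(): the state.
- get_image(name): name is "scene" or "side" or "wrist"; returns the picture (480x640x3 uint8, red, green, blue); there is no depth.
- get_calibration(name): a dict with "fx", "fy", "cx", "cy" (pixels), "R" (3x3) and "t" (3): a world point X has camera coordinates R X + t; the wrist camera has in their place "mount" (4x4, takes a point from camera to tool coordinates, whose origin is the TCP and whose axes are the tool frame's). Camera axes: x right, y down, z forward; pixel columns grow to the right and rows downward; lengths in mm; the calibration is good to about 2 mm. The wrist camera is an equidistant fisheye: a pixel r from the principal point sees the ray r / f radians off the axis. A picture is of the moment at which its call begins: read the wrist's pose just before it. get_calibration takes no time and is no camera call.
A pose or a line that the arm cannot do raises Unreachable and nothing moves.
- sign_off(): hands the job in, once; it reports no verdict.
Trained networks look in the newest picture that a camera, given by its name, has taken for a name from the list of things; names that differ only in an ending like _2 or _b are one class to them, and where a whole thing is asked for, a point or a joint stands for the part that bears it (a point fixed in the world has none). Each returns a list of dicts, best first, with "score" (0 to 1); they miss things now and then, are a little off and sometimes report something else, mostly with a low value. They report only what shows in the picture. A call takes as long as a camera call. They do not tell look-alikes from the thing itself.
- spot_in(name, camera): "extent" ([centre column, centre row, width, height] in pixels, round what is visible of it).
- regions_of(name, camera): "region" (480x640 bool, what is visible of it) and "extent" ([centre column, centre row, width, height] in pixels, round what is visible of it).
The state is a dict: "t": time; "joint_pos": joint angles; "qvel": joint speeds; "effort": joint torques, N m; "tcp_pos": TCP position; "ee_rot": TCP orientation; "wrist_force": force on the tool from outside, world axes, zero at the start; "moment": the same for the moment, N m; "grip_width": finger opening in mm.
Only numpy, scipy, OpenCV 4.12 (cv2) and the standard library are available. Lean on these libraries where they do the work, as an engineer would, in place of code of your own. Each camera call takes 0.05 s, during which the arm holds its last target.

## Task

Get the aluminium blocks ready for laser marking: take the two square steel parallels out of the cluttered tray and lay them lengthwise on the bed of the three-station vise, centred along it, one on each side of the bed's middle. Then set every block that is there squarely into a pair of spring jaws of its own, without dropping it in, and tap it down flat until it sits fully home, flat and firm on both parallels, so that they are trapped under it. Leave the jar, screwdriver, lens mount and mug where they are.

Things in the scene. Friction and masses are not known exactly. Their poses are not given: they have to be found in the camera images.
- vise: grey three-station spring-jaw vise fixed to the bench; origin at the centre of its underside (bench level), x across the jaws, y along the bed, z up. Base 230 mm (x -125 to 105) by 270 mm (y). Three pairs of steel jaws, each 46 mm wide along y, stand at y = -78, 0, +78 mm with open gaps between. The other vise points below have the same axes.
- bed (a point): middle of the vise's flat bed, 30 mm above its underside. White lines are scribed along the bed 20 mm to either side of the middle. At each station the bed is open from the sprung jaw at x = -52 mm to the fixed jaw at x = +55 mm.
- mouth (a point): middle of the mouth, 82 mm above the underside, in line with the bed's middle. Jaw faces are upright to 28 mm above the bed, then flare outwards by 12 degrees up to 52 mm above it, where the opening is about 117 mm. A block (length along x) let go on the flares, its underside 30 mm or more above the bed, may tip endwise; hold it level and press it in.
- jaw_face (a point): middle station's sprung jaw: point on its face as it rests, 20 mm above the bed. Each -x jaw slides along x on a spring of 5 to 7 N; at rest the pair is 107 mm open, 3 mm less than a block's length. Pressed level to 22 mm above the bed, a block is held by the pinch and may be let go; it then takes up to 15 N on the middle of its top to go home (its centre at x = 0). If it tilts, push the high end.
- station0 (a point): station 0 of the vise (y = -78 mm): a point on the vise's middle plane, centred between a pair of jaws, 46 mm above the vise's underside, which is the height of the top of a parallel lying on the bed: where the underside centre of a seated block comes to be. Axes as the vise's.
- station1 (a point): station 1 of the vise (y = 0 mm): a point on the vise's middle plane, centred between a pair of jaws, 46 mm above the vise's underside, which is the height of the top of a parallel lying on the bed: where the underside centre of a seated block comes to be. Axes as the vise's.
- station2 (a point): station 2 of the vise (y = 78 mm): a point on the vise's middle plane, centred between a pair of jaws, 46 mm above the vise's underside, which is the height of the top of a parallel lying on the bed: where the underside centre of a seated block comes to be. Axes as the vise's.
- parallel0: parallel: a plain ground steel bar of square section 200 x 16 x 16 mm, 0.38 kg; origin at the centre of its underside, x along its length. At the start it lies in the tray, roughly along the tray's length, with about 30 mm free on each side. Any of its four long faces may be up.
- parallel1: parallel: a plain ground steel bar of square section 200 x 16 x 16 mm, 0.38 kg; origin at the centre of its underside, x along its length. At the start it lies in the tray, roughly along the tray's length, with about 30 mm free on each side. Any of its four long faces may be up.
- block0: plain aluminium block 110 x 46 x 36 mm (x, y, z), about 0.42 kg, with two small dark bores in its top; origin at the centre of its underside, x along its length, z up. Lies flat on the bench at the start, between the tray and the vise. Two or three such blocks are there; an absent one reads None.
- block1: plain aluminium block 110 x 46 x 36 mm (x, y, z), about 0.42 kg, with two small dark bores in its top; origin at the centre of its underside, x along its length, z up. Lies flat on the bench at the start, between the tray and the vise. Two or three such blocks are there; an absent one reads None.
- block2: plain aluminium block 110 x 46 x 36 mm (x, y, z), about 0.42 kg, with two small dark bores in its top; origin at the centre of its underside, x along its length, z up. Lies flat on the bench at the start, between the tray and the vise. Two or three such blocks are there; an absent one reads None.
- tray: open grey plastic tray fixed to the bench, 260 x 240 mm (x, y), walls 30 mm high and 5 mm thick, floor 5 mm thick; origin at the centre of its underside. Holds the parallels and, beside them, two round optical posts (16 mm thick, 150 and 110 mm long, with square 20 mm ends) that lie the same way and may be pushed about.
- jar: amber glass jar with black lid, 56 mm across, 85 mm tall, standing; origin at the centre of its underside. Leave alone.
- driver: screwdriver, 170 mm long, black handle, lying on the bench. Leave alone.
- lens_mount: black lens mount 110 mm tall on a 50 x 60 mm foot, standing; origin at the centre of its underside. Leave alone.
- mug: white mug, 76 mm across, 90 mm tall, standing; origin at the centre of its underside. Leave alone.
Things that resemble listed ones, but are neither listed nor needed, are in the scene too. What is shaped like the block0 but blue, pink or turquoise is not meant.

How it is judged:
By the outcome, as a careful person would: the job done as asked, in the order asked, and still so for the second after the job is handed in, with the robot touching nothing.
Of block0, block1, block2 only 2 to 3 are there at a start; the rules pass over those that are not, and their reading is None.
At some moment in a run one of block0, block1, block2 may be knocked a few centimetres aside while the robot is not near it.
It also fails if it takes over 208 s, if anything falls off the work surface, if the arm or the gripper's body presses on something with over 40 N, if the wrist force passes 120 N, or if a joint passes its speed limit or range.

## Working session

There is one attempt and no reset: what is moved stays moved. The work goes in short steps, each a Python script; the robot and the scene stay as the last script left them, time stands still between calls to the robot, and variables do not carry over. Pictures are saved under pics/ and viewed, and the job is handed in when it is done.

```bash
ls; mkdir -p pics; python3 - <<'E'
from station import *
import cv2, json
o=get_obs(); print(o)
for n in ["scene","side","wrist"]:
    im=get_image(n); cv2.imwrite(f"pics/a_{n}.png",im[:,:,::-1]); c=get_calibration(n); print(n,{k:(v.tolist() if hasattr(v,'tolist') else v) for k,v in c.items()})
import station; print(getattr(station,'grasp_offset',None))
E
```

```text
pics
{'t': 0.0, 'joint_pos': array([-7.95944003e+01,  1.24782479e+01,  9.25295152e+01,  6.28884083e-04,
        7.51313328e+01, -6.42975753e+00]), 'qvel': array([-0.00069779,  0.06011771, -0.03634476,  0.0128317 , -0.0735319 ,
        0.01742583]), 'effort': array([-8.68282277e-04, -3.96845663e+01, -3.03853476e+01, -2.17919005e-04,
        9.68516339e-03,  4.91321885e-06]), 'tcp_pos': array([ 180.87709611, -597.39759681,  229.94268546]), 'ee_rot': array([-1.79983820e+02,  1.38152959e-01, -7.31647854e+01]), 'wrist_force': array([ 0.49608022,  0.07026294, -0.71588949]), 'moment': array([ 0.02738454,  0.0177473 , -0.00422604]), 'grip_width': 85.59419253032641}
scene {'fx': 588.071061181262, 'fy': 588.071061181262, 'cx': 318.1014628976529, 'cy': 239.34104454016037, 'R': [[0.04717222150463641, 0.9988099046156526, -0.012391769848922268], [0.8354971730983914, -0.04625235027614444, -0.5475446957450406], [-0.5474662138095042, 0.01547561099291333, -0.8366846778813882]], 't': [20.66983160567516, -405.82777364495394, 1737.8567434576228]}
side {'fx': 442.53705597260574, 'fy': 442.53705597260574, 'cx': 316.4254834030232, 'cy': 243.4012068556115, 'R': [[-0.9155744596364196, -0.4020370015993479, -0.009468801744898158], [-0.2648300553440045, 0.6204925341070721, -0.7381423012562518], [0.30263583834035546, -0.6733166153173333, -0.674578598007408]], 't': [455.7701582285657, 240.31889745239218, 984.4405405298144]}
wrist {'fx': 371.64829954431775, 'fy': 371.64829954431775, 'cx': 322.9373836039803, 'cy': 235.83402994740072, 'mount': [[0.9999993351665722, -0.0006997505726611075, -0.0009165236213304231, 0.016520475801140577], [0.0009234713451042577, 0.9619779169959662, 0.27312567512552766, -68.15912513604428], [0.0006905556365474922, -0.2731263399257504, 0.9619779236404935, -144.55959922123512], [0.0, 0.0, 0.0, 1.0]]}
18.700000000000003
```

View pics/a_scene.png

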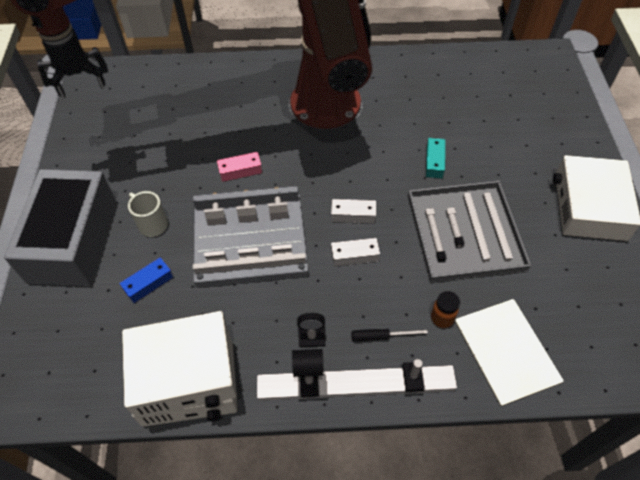

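View pics/a_side.png

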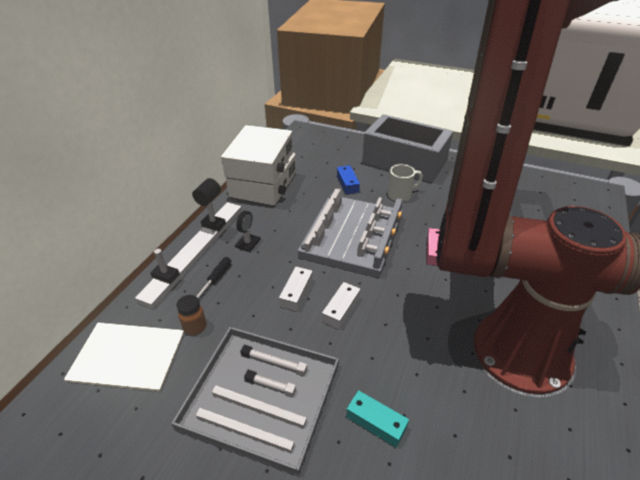

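View pics/a_wrist.png

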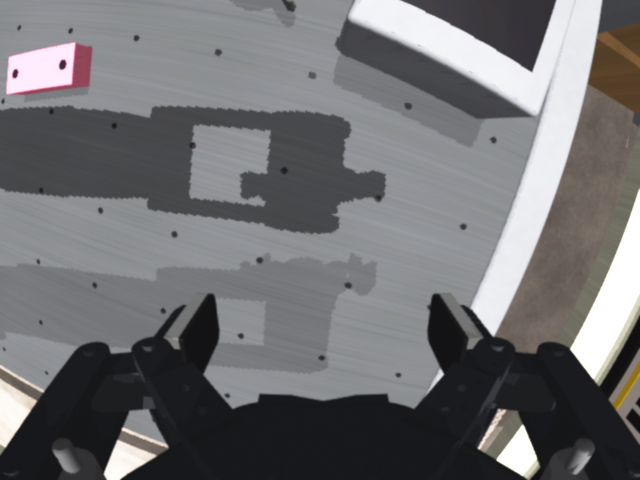

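Scene: vise at (248,235), the two plain blocks at (354,208) and (355,249), and the tray with bars at (478,226) and (492,225). The posts are at (435,232) and (455,227). Look-alikes for the blocks are pink (239,166), blue (146,279) and turquoise (436,157), which I reject by colour. Look-alikes for the parallels are the dark-ended round posts. I'll check a close crop and run the detectors.

```bash
cat > h.py <<'E'
from station import *
import numpy as np, cv2
from scipy.spatial.transform import Rotation as Rn
def rays(cam,px,obs=None):
    """returns origin, dirs (world)"""
    c=get_calibration(cam); px=np.atleast_2d(np.asarray(px,float))
    x=(px[:,0]-c['cx'])/c['fx']; y=(px[:,1]-c['cy'])/c['fy']
    if cam!='wrist':
        R=np.array(c['R']); t=np.array(c['t'])
        d=np.c_[x,y,np.ones_like(x)]
        return -R.T@t, d@R
    r=np.hypot(x,y); s=np.where(r>1e-9,np.sin(r)/np.maximum(r,1e-9),1)
    d=np.c_[x*s,y*s,np.cos(r)]
    M=np.array(c['mount']); Rt=Rn.from_euler('xyz',obs['ee_rot'],degrees=True).as_matrix()
    return Rt@M[:3,3]+obs['tcp_pos'], d@M[:3,:3].T@Rt.T
def onz(cam,px,z,obs=None):
    o,d=rays(cam,px,obs); k=(np.asarray(z,float)-o[2])/d[:,2]; return o+d*k[:,None]
def proj(cam,X,obs=None):
    c=get_calibration(cam); X=np.atleast_2d(np.asarray(X,float))
    if cam!='wrist':
        p=X@np.array(c['R']).T+np.array(c['t'])
        return np.c_[c['fx']*p[:,0]/p[:,2]+c['cx'],c['fy']*p[:,1]/p[:,2]+c['cy']]
    M=np.array(c['mount']); Rt=Rn.from_euler('xyz',obs['ee_rot'],degrees=True).as_matrix()
    p=((X-obs['tcp_pos'])@Rt-M[:3,3])@M[:3,:3]
    th=np.arctan2(np.hypot(p[:,0],p[:,1]),p[:,2]); n=np.maximum(np.hypot(p[:,0],p[:,1]),1e-9)
    return np.c_[c['fx']*th*p[:,0]/n+c['cx'],c['fy']*th*p[:,1]/n+c['cy']]
def rect(mask,cam,z,obs=None):
    """top-face rectangle from mask: centre, long, short, yaw of long axis (mod 180)"""
    cs,_=cv2.findContours(mask.astype(np.uint8),cv2.RETR_EXTERNAL,cv2.CHAIN_APPROX_NONE)
    c=max(cs,key=cv2.contourArea)[:,0,:]
    W=onz(cam,c,z,obs)[:,:2].astype(np.float32)
    (cx,cy),(w,h),a=cv2.minAreaRect(W)
    if w<h: w,h,a=h,w,a+90
    return np.array([cx,cy]),w,h,(a+90)%180-90
def shot(cam,name):
    o=get_obs(); im=get_image(cam); cv2.imwrite(f'pics/{name}.png',im[:,:,::-1]); return o,im
E
python3 - <<'E'
from h import *
im=get_image('scene')
cv2.imwrite('pics/crop1.png',cv2.resize(im[130:290,180:540],None,fx=2.2,fy=2.2,interpolation=cv2.INTER_CUBIC)[:,:,::-1])
for n,z in [('vise',82),('bed',30),('tray',30),('parallel0',21),('block0',36),('jar',0),('driver',0),('lens_mount',0),('mug',0)]:
    try: L=regions_of(n,'scene')
    except Exception as e: print(n,e); continue
    for r in L[:6]:
        print(n,round(r['score'],2),np.round(r['extent']),*[np.round(v,1) for v in rect(r['region'],'scene',z)])
E
```

```text
vise 0.9 [250. 239. 116. 106.] [ 512.6 -208.6] 261.2 259.5 -86.5
vise 0.63 [354. 212.  45.  25.] [459.9  43.7] 104.2 68.0 84.3
bed 0.93 [251. 235. 116. 106.] [ 476.2 -213.8] 274.8 273.5 4.0
tray 0.93 [468. 230. 120. 102.] [491.3 321.6] 279.3 251.3 4.9
parallel0 0.95 [498. 230.  24.  66.] [482.6 404. ] 203.3 23.8 3.4
parallel0 0.59 [476. 229.  30.  65.] [478.2 350.5] 207.0 22.4 3.3
block0 0.95 [240. 166.  41.  30.] [ 265.3 -241. ] 109.7 74.2 -78.3
block0 0.9 [356. 252.  48.  25.] [547.5  44.2] 112.3 64.8 -85.8
block0 0.68 [354. 211.  44.  26.] [428.   48.9] 108.9 71.2 86.6
block0 0.62 [438. 157.  20.  45.] [263.9 280.7] 138.9 48.9 -10.8
block0 0.6 [148. 280.  50.  40.] [ 597.1 -448.1] 110.4 68.9 -51.6
jar 0.95 [446. 307.  32.  35.] [692.3 242.1] 97.6 56.4 -24.8
driver 0.66 [386. 334.  71.  14.] [746.4  61.7] 86.2 29.6 -89.8
driver 0.6 [468. 231. 123. 100.] [470.9 331.7] 285.5 255.9 3.9
driver 0.5 [476. 229.  26.  70.] [464.1 357.6] 215.8 27.6 3.0
lens_mount 0.9 [313. 331.  31.  31.] [727.2 -69.3] 83.5 61.8 0.1
mug 0.98 [149. 214.  38.  42.] [ 373.8 -480.8] 160.6 79.3 24.4
mug 0.56 [251. 238. 116. 106.] [ 458.  -218.1] 281.7 279.0 -86.7
```

View pics/crop1.png

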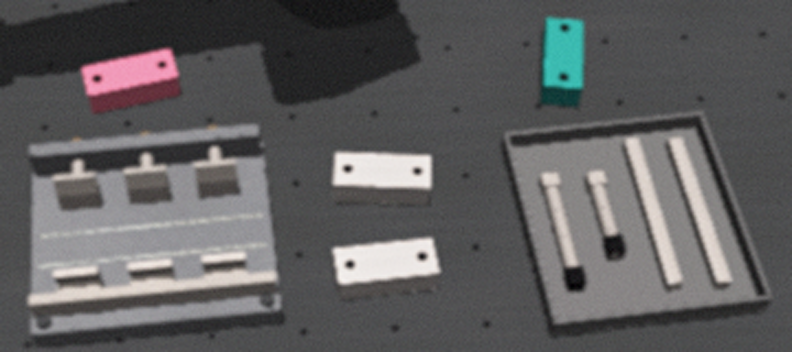

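Two plain blocks are present at (354,208) and (355,249). The parallels at (478,226) and (495,225) are plain square bars, and the posts have dark ends. Next is a closer look with the wrist camera, vise first and then the tray.

```bash
python3 - <<'E'
from h import *
goto([440,-212,300],[180,0,93.5]); 
o,im=shot('wrist','v1'); print(o['t'],o['tcp_pos'],o['ee_rot'],o['wrist_force']); np.save('v1.npy',o,allow_pickle=True)
goto([450,370,300],[180,0,93.5]); 
o,im=shot('wrist','t1'); print(o['t'],o['tcp_pos'],o['ee_rot'],o['wrist_force']); np.save('t1.npy',o,allow_pickle=True)
for r in regions_of('parallel0','wrist'): print(r['score'],np.round(r['extent']),rect(r['region'],'wrist',21,o))
E
```

```text
2.4833 [ 439.93750385 -212.4472551   299.96297849] [-1.79997075e+02  1.51846940e-02  9.34386253e+01] [ 0.15501997 -0.95495161 -0.21162152]
4.625 [450.59858058 369.13429106 300.01969312] [1.79988426e+02 2.18696445e-02 9.34207675e+01] [0.56795267 0.40690999 0.2463942 ]
0.93 [311. 206.  16. 169.] (array([471.01940918, 353.38977051]), 199.59349060058594, 17.444042205810547, 3.085861921310425)
0.87 [352. 211.  18. 161.] (array([472.39364624, 404.87399292]), 199.6461639404297, 17.184398651123047, 4.159514904022217)
```

View pics/v1.png

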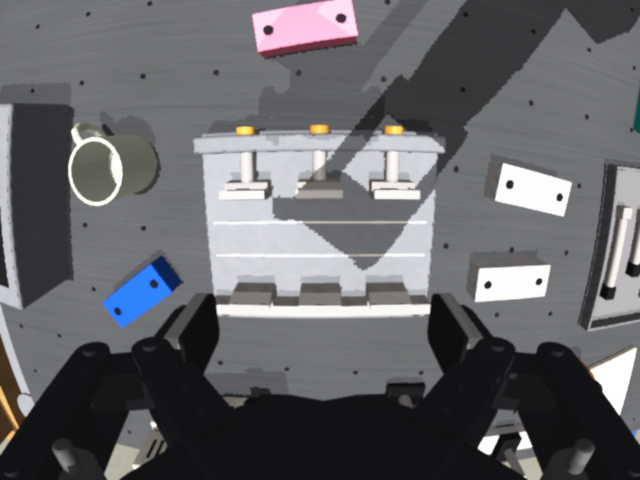

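View pics/t1.png

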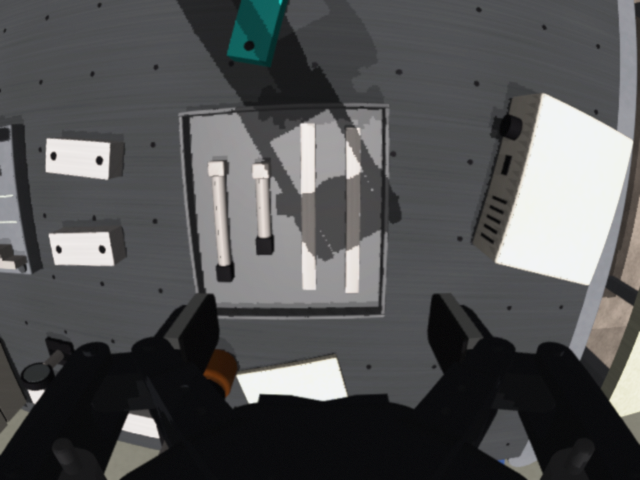

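```bash
python3 - <<'E'
from h import *
im=cv2.imread('pics/v1.png'); cv2.imwrite('pics/v1c.png',cv2.resize(im[120:325,185:455],None,fx=2.9,fy=2.9,interpolation=cv2.INTER_CUBIC))
o=np.load('v1.npy',allow_pickle=True).item()
P=onz('wrist',[[215,222],[426,222],[217,255],[424,255]],30,o); print(P.round(1))
m=P.mean(0); a=np.degrees(np.arctan2(-(P[1]-P[0])[0],(P[1]-P[0])[1])); b=np.degrees(np.arctan2(-(P[3]-P[2])[0],(P[3]-P[2])[1])); print(m,a,b)
E
```

```text
[[ 478.1 -338.    30. ]
 [ 463.5  -89.5   30. ]
 [ 519.2 -336.5   30. ]
 [ 504.4  -86.3   30. ]]
[ 491.31828085 -212.55413772   30.        ] 3.3662548300448325 3.386617352982006
```

View pics/v1c.png

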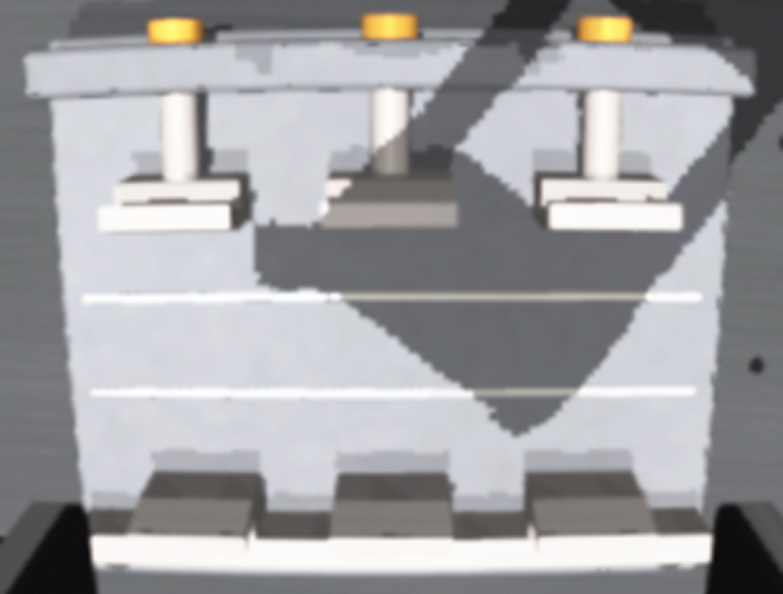

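```bash
python3 - <<'E'
from h import *
o=np.load('v1.npy',allow_pickle=True).item()
P=onz('wrist',[[213.8,222.1],[426.5,222.1],[216.3,254.9],[424.6,254.9]],30,o); m=P.mean(0)
a=np.radians(3.4); print(m)
R=np.array([[np.cos(a),-np.sin(a)],[np.sin(a),np.cos(a)]])
im=cv2.imread('pics/v1.png'); pts=[]
for y0 in(-78,0,78):
  for s in(-23,23):
    for x,z in((-52,30),(-52,58),(-57.1,82),(55,30),(55,58),(60.1,82)): pts.append((x,y0+s,z))
for x in(-20,20):
  for y in(-125,125): pts.append((x,y,30))
for x in(-125,105):
  for y in(-135,135): pts.append((x,y,30))
W=np.array([[*(m[:2]+R@p[:2]),p[2]] for p in pts])
big=cv2.resize(im[120:325,185:455],None,fx=2.9,fy=2.9,interpolation=cv2.INTER_CUBIC)
for u,v in proj('wrist',W,o): cv2.circle(big,(int((u-185+.5)*2.9),int((v-120+.5)*2.9)),3,(0,0,255),-1)
cv2.imwrite('pics/v1d.png',big)
E
```

```text
[ 491.33025348 -212.80722421   30.        ]
```

View pics/v1d.png

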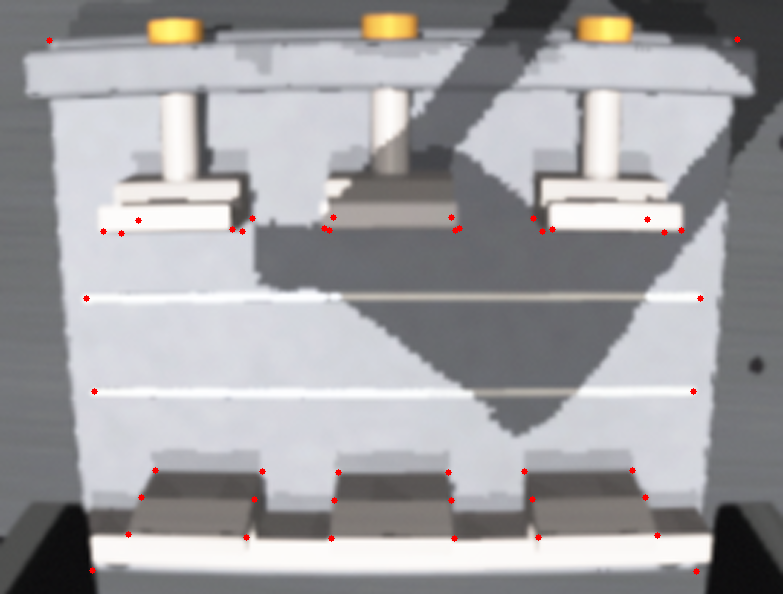

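Fit: the vise is at (491.3,-212.8) with yaw 3.4°, and the projected model lands on the jaws and scribed lines to about 1 px. The bars measure 199.6×17 mm, so they are right. Picking the first parallel.

```bash
cat >> h.py <<'E'
V=np.array([491.3,-212.8]); VY=3.4
def vw(x,y):
    a=np.radians(VY); return V+np.array([np.cos(a)*x-np.sin(a)*y,np.sin(a)*x+np.cos(a)*y])
def st(s=''):
    o=get_obs(); print(s,'t',round(o['t'],1),'tcp',o['tcp_pos'].round(1),'rot',o['ee_rot'].round(1),'F',o['wrist_force'].round(1),'g',round(o['grip_width'],1)); return o
def pick_bar(c,yaw):
    grip(40,60); goto([*c,90],[180,0,90+yaw]); move_l([*c,30],speed=120); move_l([*c,8],speed=40); st('down')
    grip(10,60); st('grip'); move_l([*c,20],speed=40); st('lift'); move_l([*c,160],speed=200)
def place_bar(x):
    p=vw(x,0); goto([*p,160],[180,0,VY]); move_l([*p,60],speed=150); st('above')
E
python3 - <<'E'
from h import *
pick_bar([471.0,353.4],3.1); place_bar(20)
shot('wrist','p1')
E
```

```text
down t 7.4 tcp [470.9 353.4   7.8] rot [-180.     0.    93.1] F [ 0.1  0.1 -0.3] g 40.2
grip t 7.8 tcp [471.4 353.6   8.6] rot [180.   -0.   93.1] F [ 0.6 -0.8  2. ] g 14.3
lift t 8.2 tcp [470.9 353.4  20. ] rot [180.   -0.   93.1] F [-0.4  0.2 -3.4] g 14.0
above t 11.9 tcp [ 512.2 -212.    60.9] rot [ 1.799e+02 -1.000e-01  3.400e+00] F [ 0.2  1.  -3.4] g 14.3
```

View pics/p1.png

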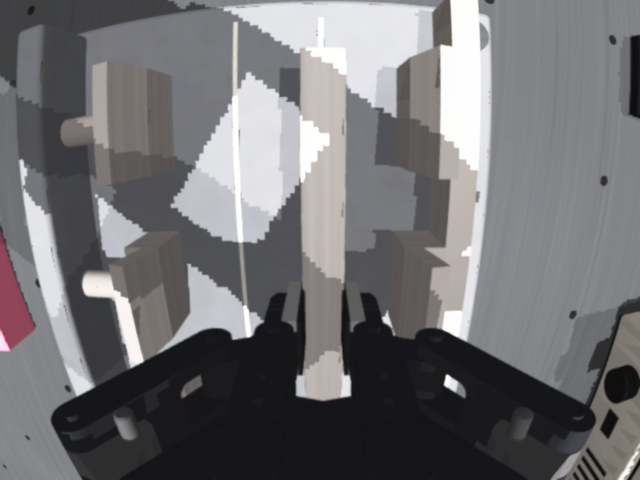

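```bash
cat >> h.py <<'E'
def lower_bar(x):
    p=vw(x,0); move_l([*p,37],speed=60); o=st('37'); b=o['wrist_force'][2]
    z=36
    while z>=31:
        move_l([*p,z],speed=20); o=st(f'z{z}')
        if o['wrist_force'][2]-b>3: break
        z-=0.7
    grip(24,30); st('rel'); move_l([*p,60],speed=60); 
E
python3 - <<'E'
from h import *
lower_bar(20); p=vw(20,0); move_l([*p,200],speed=200)
shot('wrist','p2')
E
```

```text
37 t 12.5 tcp [ 510.8 -211.4   36.3] rot [-1.8e+02  1.0e-01  3.4e+00] F [-0.3 -0.3 -3.2] g 14.4
z36 t 12.8 tcp [ 511.5 -211.8   36.3] rot [180.   -0.    3.4] F [ 0.2  0.2 -3.6] g 14.2
z35.3 t 13.0 tcp [ 511.3 -211.6   35.4] rot [180.   -0.    3.4] F [-0.5 -0.  -3.2] g 14.2
z34.599999999999994 t 13.3 tcp [ 511.2 -211.5   34.5] rot [-180.     0.     3.4] F [-0.   0.  -3.9] g 13.9
z33.89999999999999 t 13.5 tcp [ 511.2 -211.6   33.8] rot [-180.     0.     3.4] F [ 0.6 -0.2 -3.7] g 13.9
z33.19999999999999 t 13.8 tcp [ 511.3 -211.7   33.6] rot [-180.     0.     3.4] F [-1.2  0.7  0.3] g 14.2
rel t 14.0 tcp [ 507.2 -211.9   33.1] rot [-179.9    0.5    3.4] F [-13.4  -1.6   7.1] g 23.8
```

View pics/p2.png

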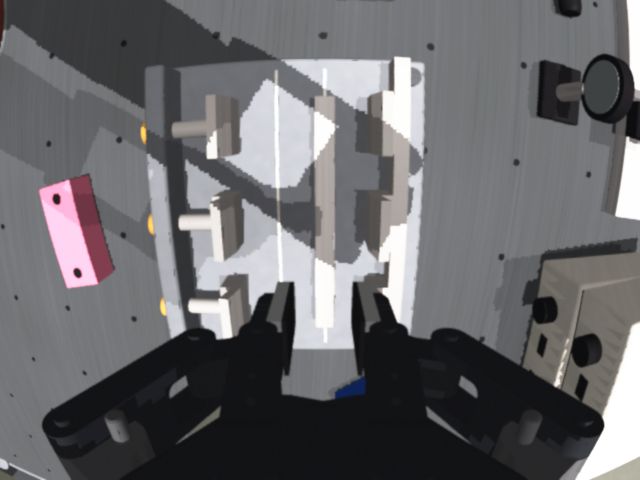

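Opening the fingers touched the fixed jaw at about 13 N, well under the limit. I'll check where the bar ended up.

```bash
python3 - <<'E'
from h import *
p=vw(0,0)
goto([p[0]-50,p[1],300],[180,0,93.4])
o,im=shot('wrist','p3'); np.save('p3.npy',o,allow_pickle=True); st()
def vf(c):
    a=np.radians(VY); d=np.array(c)-V; return np.array([np.cos(a)*d[0]+np.sin(a)*d[1],-np.sin(a)*d[0]+np.cos(a)*d[1]])
for r in regions_of('parallel0','wrist')[:3]:
    c,w,h,y=rect(r['region'],'wrist',46,o); print(round(r['score'],2),c,w,h,y,'vise',vf(c),y-VY)
cv2.imwrite('pics/p3c.png',cv2.resize(im[100:325,185:455],None,fx=2.9,fy=2.6,interpolation=cv2.INTER_CUBIC)[:,:,::-1])
E
```

```text
t 17.0 tcp [ 441.2 -212.6  299.3] rot [-179.9   -0.    93.4] F [0.8 0.6 0.6] g 24.0
0.91 [ 508.00119019 -211.55639648] 200.55508422851562 22.0325927734375 -86.70026636123657 vise [16.74554683  0.25092754] -90.10026636123658
0.62 [715.74737549 238.7678833 ] 169.107666015625 56.0609245300293 53.02367401123047 vise [250.83316307 437.46188622] 49.62367401123047
```

View pics/p3c.png

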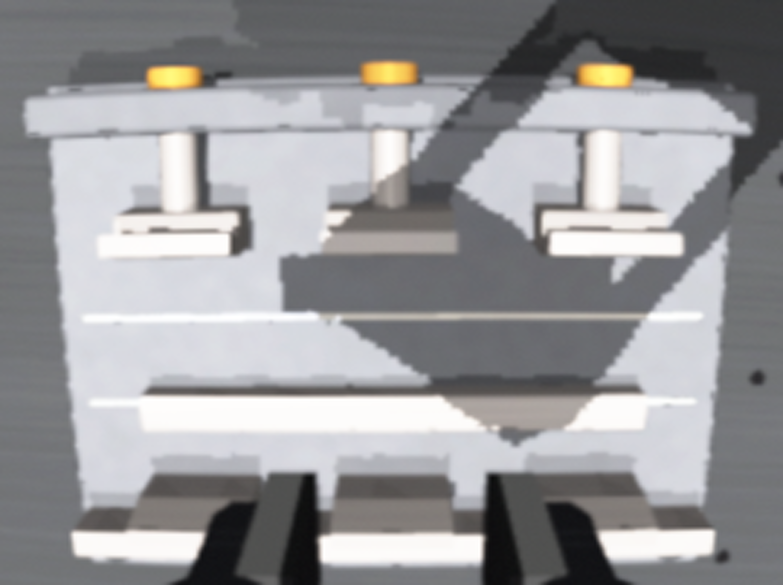

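Bar 1 lies at vise x≈+20, y≈0, aligned to 0.1°. For bar 2 I'll grasp a little higher and release with less opening.

```bash
python3 - <<'E'
from h import *
c=[472.4,404.9]; grip(40,60); goto([*c,90],[180,0,94.1]); move_l([*c,30],speed=120); move_l([*c,12],speed=40); st('down')
grip(10,60); st('grip'); move_l([*c,24],speed=40); st('lift'); move_l([*c,160],speed=200)
place_bar(-20); p=vw(-20,0)
move_l([*p,40.5],speed=60); o=st('40'); b=o['wrist_force'][2]; z=39.5
while z>=34.5:
    move_l([*p,z],speed=20); o=get_obs()
    if o['wrist_force'][2]-b>3: break
    z-=0.7
st('contact'); grip(20,20); st('rel'); move_l([*p,60],speed=60); move_l([*p,200],speed=200)
p=vw(0,0)
goto([p[0]-50,p[1],300],[180,0,93.4])
o,im=shot('wrist','p4'); np.save('p4.npy',o,allow_pickle=True); st()
cv2.imwrite('pics/p4c.png',cv2.resize(im[100:325,185:455],None,fx=2.9,fy=2.6,interpolation=cv2.INTER_CUBIC)[:,:,::-1])
for r in regions_of('parallel0','wrist')[:3]:
    c,w,h,y=rect(r['region'],'wrist',46,o); print(round(r['score'],2),c,w,h,y)
E
```

```text
down t 21.0 tcp [472.2 404.8  11.7] rot [-180.     0.    94.1] F [ 0.1 -0.1 -0.1] g 40.0
grip t 21.3 tcp [472.7 405.2  12.5] rot [180.   -0.   94.1] F [-0.9  0.3  0.9] g 13.9
lift t 21.8 tcp [472.4 404.9  24. ] rot [180.   -0.   94.1] F [-0.4 -0.4 -3.8] g 13.7
above t 25.6 tcp [ 472.3 -214.4   60.8] rot [ 1.799e+02 -1.000e-01  3.400e+00] F [-0.5 -0.4 -2.6] g 13.9
40 t 26.1 tcp [ 470.8 -213.7   39.9] rot [-1.8e+02  1.0e-01  3.4e+00] F [-0.8 -0.5 -4.4] g 13.6
contact t 27.4 tcp [ 471.5 -214.1   37.5] rot [-180.     0.     3.4] F [-2.7  1.7  5.3] g 13.6
rel t 27.6 tcp [ 472.  -214.4   37. ] rot [ 1.799e+02 -1.000e-01  3.400e+00] F [ 0.4 -0.1  0.7] g 19.9
 t 30.4 tcp [ 441.  -212.6  299. ] rot [-1.799e+02 -1.000e-01  9.340e+01] F [0.5 0.7 0.5] g 20.6
0.86 [ 469.84564209 -215.05778503] 200.71609497070312 20.877653121948242 -86.72784972190857
0.66 [ 508.34268188 -211.41668701] 200.30557250976562 21.70556640625 -86.4869453907013
0.34 [525.0402832   30.11101913] 123.00255584716797 59.28361129760742 -84.8285813331604
```

View pics/p4c.png

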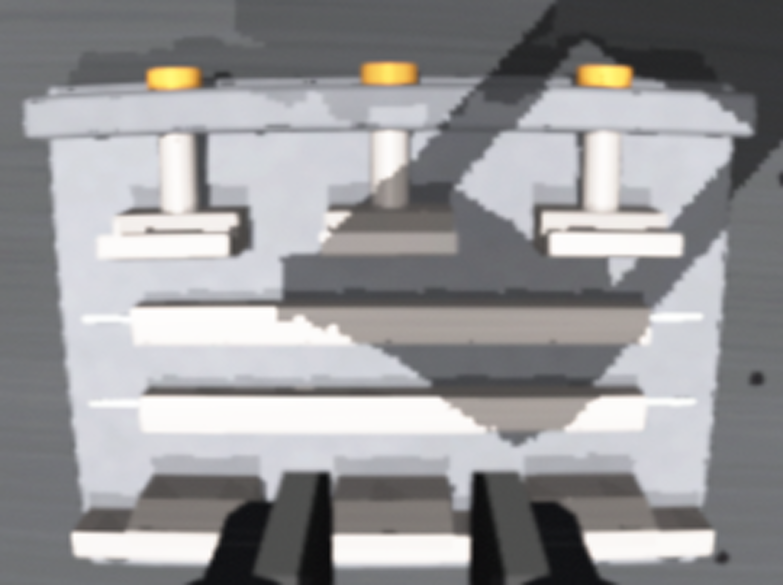

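View pics/p4.png

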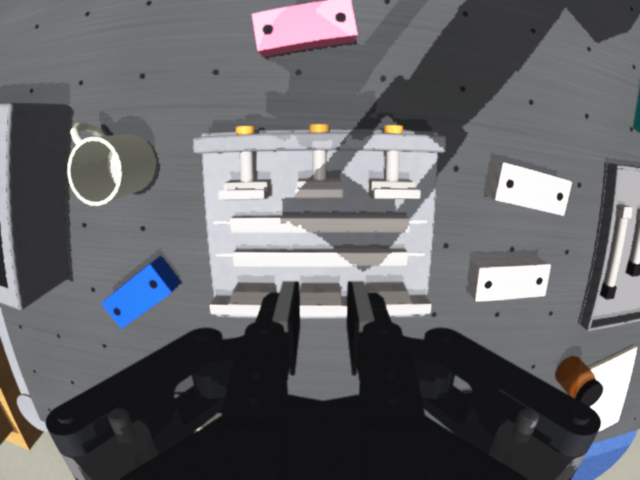

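Both parallels are in place at vise x ±20, with y within about 1 mm and well under 0.5° of misalignment. Now to locate the blocks by a silhouette fit.

```bash
cat >> h.py <<'E'
from scipy.optimize import minimize
def fitbox(mask,o,z0,dim=(110,46,36),cam='wrist',init=None):
    L,Wd,H=dim; s=4
    ys,xs=np.nonzero(mask); x0,y0=xs.min()-12,ys.min()-12; w,h=(xs.max()+12-x0),(ys.max()+12-y0)
    m=cv2.resize(mask[max(y0,0):y0+h,max(x0,0):x0+w].astype(np.uint8)*255,None,fx=s,fy=s,interpolation=cv2.INTER_LINEAR)/255.
    x0=max(x0,0);y0=max(y0,0)
    def cost(p):
        a=np.radians(p[2]); c,sn=np.cos(a),np.sin(a)
        X=[[p[0]+c*i*L/2-sn*j*Wd/2,p[1]+sn*i*L/2+c*j*Wd/2,z0+k*H] for i in(-1,1) for j in(-1,1) for k in(0,1)]
        u=(proj(cam,X,o)-[x0,y0]+.5)*s-.5
        q=cv2.convexHull(np.float32(u)); I=np.zeros(m.shape,np.uint8)
        cv2.fillConvexPoly(I,np.round(q*16).astype(np.int32),255,cv2.LINE_AA,4); I=I/255.
        return 1-np.minimum(I,m).sum()/np.maximum(I,m).sum()
    if init is None:
        c,_,_,y=rect(mask,cam,z0+H,o); init=[*c,y]
    best=None
    for da in(-6,0,6):
        S=np.array([init,init,init,init],float)+[[0,0,da],[8,0,da],[0,8,da],[0,0,da+8]]
        r=minimize(cost,init,method='Nelder-Mead',options=dict(initial_simplex=S,xatol=.02,fatol=1e-5))
        if best is None or r.fun<best.fun: best=r
    return best.x,1-best.fun
E
python3 - <<'E'
from h import *
goto([450,50,280],[180,0,93.4])
o,im=shot('wrist','b1'); st()
for r in regions_of('block0','wrist')[:6]:
    m=r['region']; print(round(r['score'],2),np.round(r['extent']),im[m].mean(0).round(),fitbox(m,o,0))
E
```

```text
t 31.6 tcp [450.4  49.  280.2] rot [180.    0.   93.3] F [0.1 0.6 0.5] g 19.9
0.97 [313. 269. 102.  48.] [213. 212. 212.] (array([535.08709241,  43.57321525, -85.73197869]), np.float64(0.8979546850717104))
0.92 [527.  48.  56.  93.] [ 29. 175. 170.] (array([245.06018802, 286.55814802,  -9.99818475]), np.float64(0.9655432459005632))
0.85 [96. 32. 86. 63.] [201. 140. 169.] (array([ 245.62147474, -245.72566132,  -77.2881651 ]), np.float64(0.9763511494871623))
0.82 [ 16. 271.  30.  55.] [ 25.  64. 142.] (array([ 588.04704454, -460.95983024,  -52.9271238 ]), np.float64(0.9567583683585471))
0.81 [329. 163. 110.  63.] [227. 226. 226.] (array([411.26498633,  49.3491947 ,  84.24588856]), np.float64(0.9761412874961786))
0.22 [110. 209. 138.  21.] [227. 224. 222.] (array([ 488.73447706, -188.94826734,  -88.2304041 ]), np.float64(0.4140739231751347))
```

View pics/b1.png

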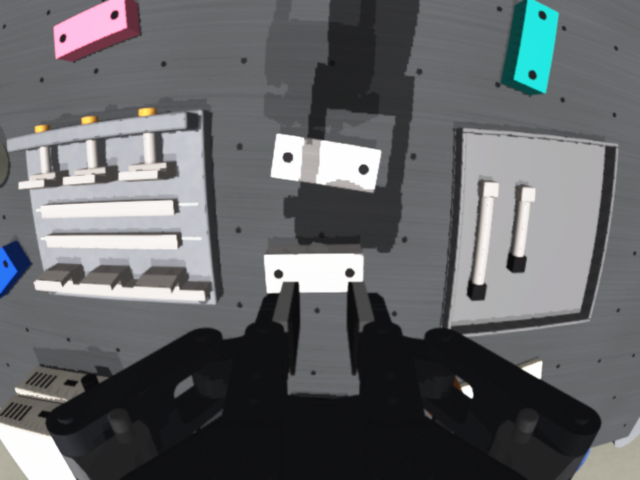

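P sits at (411.3,49.3) with yaw 84.2° (IoU 0.976). Q's mask is cut off by the fingers, so I'll look at it again later. Picking P for station 0.

```bash
cat >> h.py <<'E'
def pick_block(c,yaw):
    grip(66,80); goto([*c,110],[180,0,yaw]); move_l([*c,45],speed=150); move_l([*c,9],speed=60); st('down')
    grip(38,80); st('grip'); move_l([*c,25],speed=60); st('lift'); move_l([*c,180],speed=250)
E
python3 - <<'E'
from h import *
pick_block([411.3,49.3],-5.8)
p=vw(0,-78); goto([*p,180],[180,0,VY-90]); move_l([*p,120],speed=150); st('above')
o,im=shot('wrist','b2'); shot('side','b2s')
E
```

```text
down t 35.0 tcp [411.3  49.3   8.8] rot [180.    0.   -5.8] F [-0.5  0.2 -0. ] g 65.8
grip t 35.3 tcp [412.3  49.2   9.8] rot [-1.8e+02 -1.0e-01 -5.8e+00] F [-0.6  0.9  4.1] g 44.5
lift t 35.7 tcp [411.3  49.3  25.2] rot [-180.    -0.    -5.8] F [ 0.5  0.1 -3.5] g 44.5
above t 38.4 tcp [ 496.3 -290.   120.2] rot [-180.    -0.   -86.5] F [-0.3 -1.3 -3.5] g 44.5
```

View pics/b2.png

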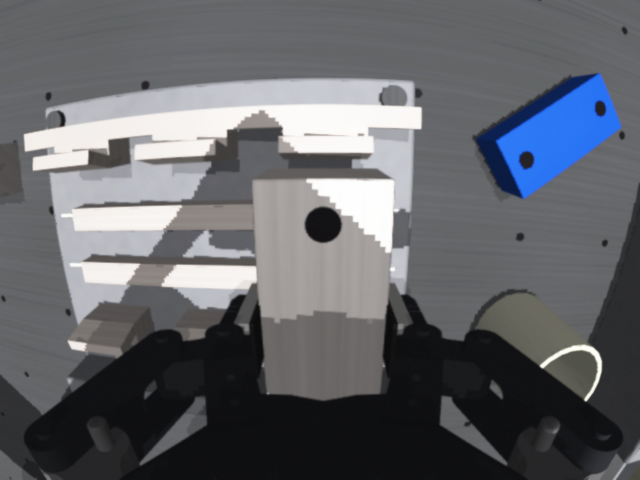

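View pics/b2s.png

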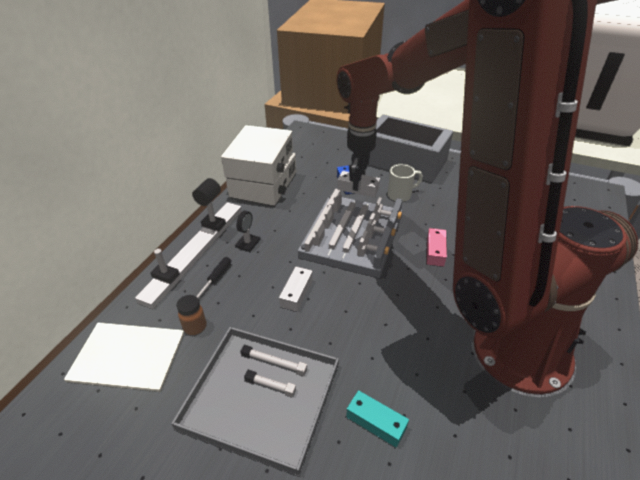

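```bash
python3 - <<'E'
from h import *
o=get_obs(); p=vw(0,-78); t=o['tcp_pos']; Rt=Rn.from_euler('xyz',o['ee_rot'],degrees=True).as_matrix()
# tool coords: y fwd 55, z: underside at +9 => top at 9-36=-27
for n,q in dict(farTL=[-23,55,-27],farTR=[23,55,-27],bore=[0,38,-27]).items(): print(n,proj('wrist',[t+Rt@np.array(q,float)],o).round(1))
E
```

```text
farTL [[270.4 432.3]]
farTR [[375.  432.3]]
bore [[322.6 406. ]]
```

```bash
python3 - <<'E'
from h import *
o=get_obs(); t=o['tcp_pos']; Rt=Rn.from_euler('xyz',o['ee_rot'],degrees=True).as_matrix()
for n,q in dict(TL=[-23,-55,-27],TR=[23,-55,-27],TLm=[-23,-57,-27],bl=[-23,-55,9]).items(): print(n,proj('wrist',[t+Rt@np.array(q,float)],o).round(1))
im=cv2.imread('pics/b2.png'); cv2.imwrite('pics/b2c.png',cv2.resize(im[150:260,230:420],None,fx=4,fy=4,interpolation=cv2.INTER_CUBIC))
E
```

```text
TL [[250.6 175.4]]
TR [[394.  175.2]]
TLm [[250.4 169.2]]
bl [[267.1 165.4]]
```

View pics/b2c.png

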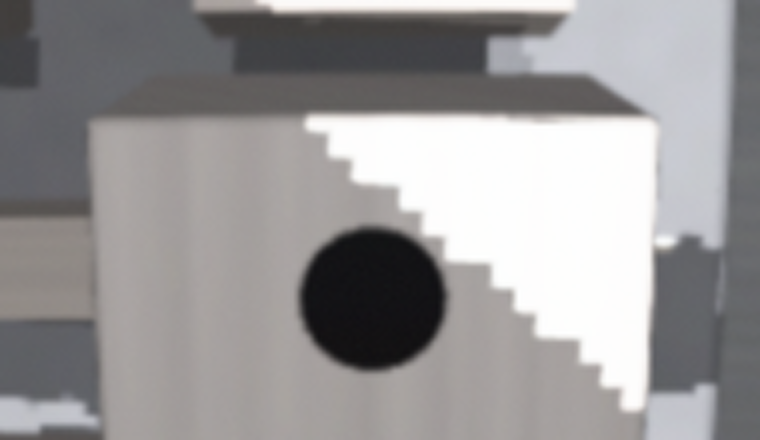

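```bash
python3 - <<'E'
from h import *
o=get_obs(); im=cv2.imread('pics/b2.png'); pts=[]
for y0 in(-78,0,78):
  for s in(-23,23):
    for x,z in((55,30),(55,58),(60.1,82)): pts.append((x,y0+s,z))
for x in(-20,20):
  for y in(-126,126): pts.append((x,y,30))
for y in(-135,135): pts.append((105,y,30))
W=np.array([[*vw(*q[:2]),q[2]] for q in pts])
for u,v in proj('wrist',W,o): cv2.circle(im,(round(u*1),round(v)),1,(0,0,255),-1)
cv2.imwrite('pics/b2o.png',cv2.resize(im[60:330,20:430],None,fx=1.95,fy=1.95,interpolation=cv2.INTER_CUBIC))
E
```

View pics/b2o.png

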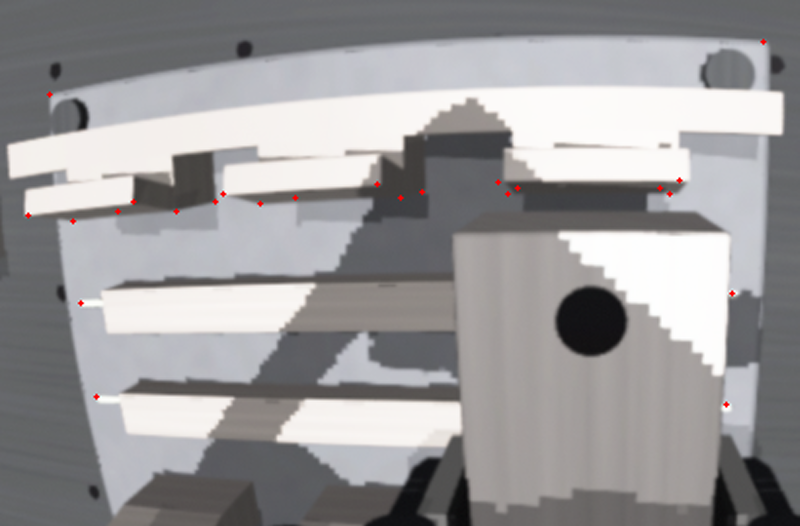

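The overlay fits after a half-turn of the wrist, so the calibration is good and the held block really does sit about 1.3 mm toward -x. I'll correct for that and press it in.

```bash
python3 - <<'E'
from h import *
p=vw(1.1,-78); move_l([*p,100],speed=100); st('in')
for z in (88,82,78,74,70,67,64,61.5):
    move_l([*p,z],speed=40); o=st(z)
    if abs(o['wrist_force'][2])>60: break
shot('wrist','b3'); shot('side','b3s')
E
```

```text
in t 38.8 tcp [ 496.5 -290.2   99.4] rot [ 1.799e+02  1.000e-01 -8.660e+01] F [-0.2 -0.3 -4.1] g 44.8
88 t 39.3 tcp [ 496.8 -290.4   87.6] rot [180.    0.  -86.6] F [-0.7 -0.4 -3.8] g 44.4
82 t 39.6 tcp [ 496.7 -290.3   81.5] rot [180.    0.  -86.6] F [ 0.1 -0.5 -3.9] g 44.9
78 t 39.8 tcp [ 497.  -290.6   77.8] rot [180.    0.  -86.6] F [-0.6  0.2 -3.2] g 44.5
74 t 40.1 tcp [ 497.6 -291.    74.1] rot [-1.799e+02 -1.000e-01 -8.660e+01] F [ 2.1 -0.3 -4.6] g 44.6
70 t 40.3 tcp [ 497.2 -291.4   71.6] rot [ 1.80e+02 -1.00e-01 -8.66e+01] F [-3.1 -0.5  6.3] g 44.4
67 t 40.6 tcp [ 496.8 -291.7   69.5] rot [ 1.799e+02 -1.000e-01 -8.660e+01] F [-5.9 -0.2 10.2] g 44.7
64 t 40.8 tcp [ 496.3 -292.    66.2] rot [ 1.799e+02 -1.000e-01 -8.660e+01] F [-7.3 -1.3  9.6] g 44.8
61.5 t 41.1 tcp [ 496.2 -292.    63.2] rot [ 1.799e+02 -1.000e-01 -8.660e+01] F [-6.4 -0.5  7.5] g 44.6
```

View pics/b3.png

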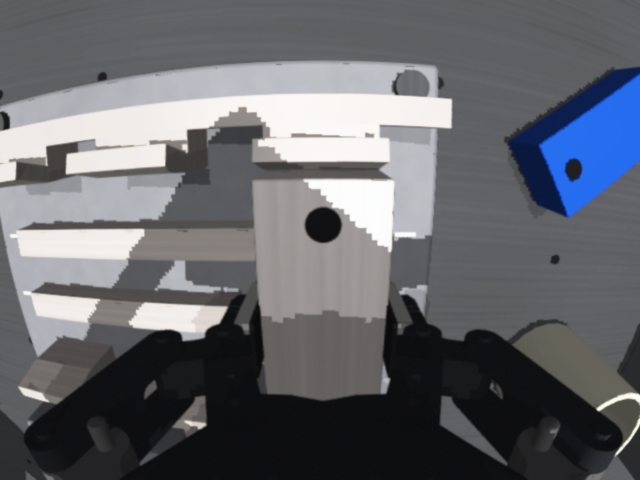

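```bash
python3 - <<'E'
from h import *
p=vw(0.8,-78)
for z in (59.5,58):
    move_l([*p,z],speed=30); o=st(z)
grip(54,20); o=st('rel'); wait(0.2); o=st()
q=o['tcp_pos'][:2]; move_l([*q,125],speed=120); st('up')
shot('wrist','b4')
E
```

```text
59.5 t 41.4 tcp [ 496.2 -291.9   61. ] rot [ 1.799e+02 -1.000e-01 -8.660e+01] F [-5.4 -1.3  5.6] g 44.7
58 t 41.7 tcp [ 496.2 -291.8   59.4] rot [ 1.799e+02 -1.000e-01 -8.660e+01] F [-5.  -1.2  5.3] g 44.4
rel t 41.9 tcp [ 497.1 -290.5   58.1] rot [-180.     0.   -86.6] F [-0.8  0.7 -0.1] g 54.3
 t 42.1 tcp [ 496.9 -290.5   57.9] rot [-180.     0.   -86.6] F [ 0.4  0.1 -0.2] g 54.0
up t 42.8 tcp [ 496.4 -290.2  124.6] rot [180.    0.  -86.6] F [ 0.4  0.8 -0.1] g 54.0
```

View pics/b4.png

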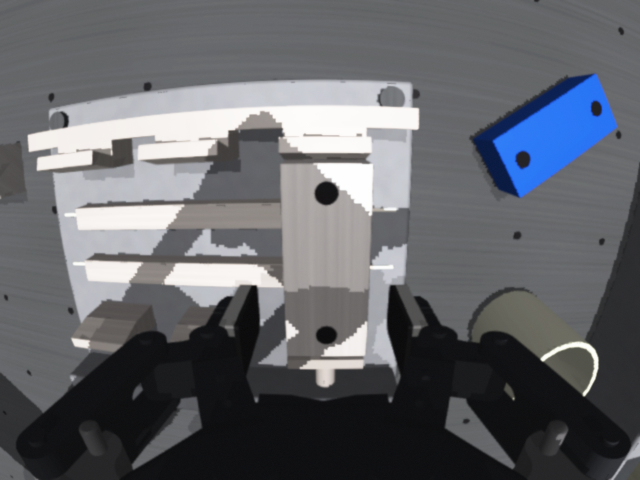

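The block is square in the jaws with both bores visible. Now I'll tap it down with closed fingers.

```bash
cat >> h.py <<'E'
def tap(x,y,z0,fmax,zmin=77,step=1.0):
    p=vw(x,y); move_l([*p,z0],speed=60); b=get_obs()['wrist_force'][2]; z=z0; log=[]
    while z>zmin:
        z-=step; move_l([*p,z],speed=25); o=get_obs(); f=o['wrist_force'][2]-b; log.append((round(float(o['tcp_pos'][2]),1),round(float(f),1)))
        if f>fmax: break
    print('tap',x,y,log,o['tcp_pos'].round(1)); move_l([*p,z0+4],speed=80)
    return o
E
python3 - <<'E'
from h import *
grip(0,60); p=vw(0,-78); goto([*p,110],[180,0,VY-90]); tap(0,-78,91,30)
st()
E
```

```text
tap 0 -78 [(90.3, -0.2), (89.1, -0.7), (87.9, -0.3), (86.9, -0.3), (85.9, 0.3), (85.4, 4.1), (84.6, 5.3), (83.7, 5.0), (82.7, 5.7), (82.0, 7.4), (82.0, 12.5), (82.0, 16.4), (82.0, 21.5), (82.0, 25.5)] [ 496.  -291.1   82. ]
 t 48.0 tcp [ 496.3 -290.9   95.1] rot [-179.9   -0.   -86.6] F [-0.2  0.1 -0.2] g 0.1
```

Hard stop at z=82.0, exactly home (46+36). A light probe above each parallel will confirm it is level, then I'll look for block Q.

```bash
python3 - <<'E'
from h import *
tap(22,-78,86,12,step=.8); tap(-22,-78,86,12,step=.8)
p=vw(0,-78); move_l([*p,200],speed=250); grip(66,80)
goto([470,45,280],[180,0,-4])
o,im=shot('wrist','b5'); st()
for r in regions_of('block0','wrist')[:6]:
    m=r['region']; print(round(r['score'],2),np.round(r['extent']),im[m].mean(0).round(),fitbox(m,o,0))
E
```

```text
tap 22 -78 [(85.2, 1.1), (84.5, 0.7), (83.5, 0.1), (82.7, 0.6), (82.1, 1.4), (82.1, 6.7), (82.1, 9.6), (82.0, 13.9)] [ 518.1 -289.5   82. ]
tap -22 -78 [(85.1, 0.4), (84.3, 0.6), (83.5, 0.5), (82.7, 1.1), (82.1, 2.3), (82.1, 5.9), (82.1, 9.6), (82.0, 13.8)] [ 474.1 -292.1   82. ]
 t 56.6 tcp [470.2  44.2 279.7] rot [180.    0.   -4.1] F [-0.3 -0.4  0.2] g 66.1
0.67 [123.  22.  90.  43.] [ 41. 199. 196.] (array([244.87984912, 286.54756509,  -9.68843531]), np.float64(0.9818535448222596))
0.67 [548. 140.  25. 136.] [80. 78. 80.] (array([728.49003381,  76.47553112, -87.74038085]), np.float64(0.43344795149822324))
0.61 [380. 194.  56. 103.] [227. 225. 224.] (array([534.65346637,  43.49885158, -85.47847653]), np.float64(0.9636296989188489))
0.53 [180. 416.  21.  37.] [250. 211. 235.] (array([ 243.87443521, -241.30235467,  -79.20116078]), np.float64(0.2852523748753437))
```

View pics/b5.png

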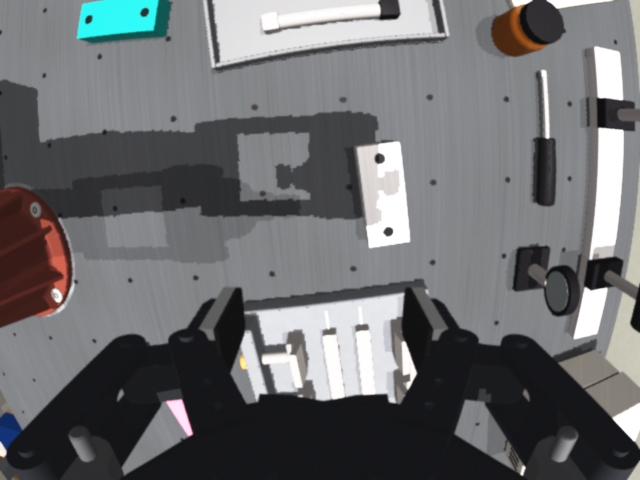

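Block 0 is level at 82.0 on both sides. Q is at (534.7,43.5) with yaw 94.5°, both views agreeing and not knocked. Picking it for station 2.

```bash
python3 - <<'E'
from h import *
pick_block([534.7,43.5],4.5)
p=vw(0,78); goto([*p,180],[180,0,VY-90]); move_l([*p,120],speed=150); o=st('above')
_,im=shot('wrist','b6')
t=o['tcp_pos']; Rt=Rn.from_euler('xyz',o['ee_rot'],degrees=True).as_matrix()
for q in ([-23,-55,-27],[23,-55,-27],[-23,-57,-27]): print(proj('wrist',[t+Rt@np.array(q,float)],o).round(1))
cv2.imwrite('pics/b6c.png',cv2.resize(im[150:260,230:420],None,fx=4,fy=4,interpolation=cv2.INTER_CUBIC)[:,:,::-1])
E
```

```text
down t 59.0 tcp [534.7  43.5   8.8] rot [-180.     0.     4.5] F [ 0.2  0.2 -0.1] g 66.1
grip t 59.3 tcp [535.7  43.4   9.8] rot [ 1.8e+02 -1.0e-01  4.5e+00] F [1.  0.3 2. ] g 44.8
lift t 59.7 tcp [534.7  43.5  25.3] rot [180.   -0.    4.5] F [-1.2 -0.2 -4. ] g 44.7
above t 62.1 tcp [ 487.  -134.6  120.1] rot [180.    0.  -86.5] F [ 0.6 -0.3 -3.3] g 44.7
[[250.6 175.4]]
[[394.  175.2]]
[[250.4 169.2]]
```

View pics/b6.png

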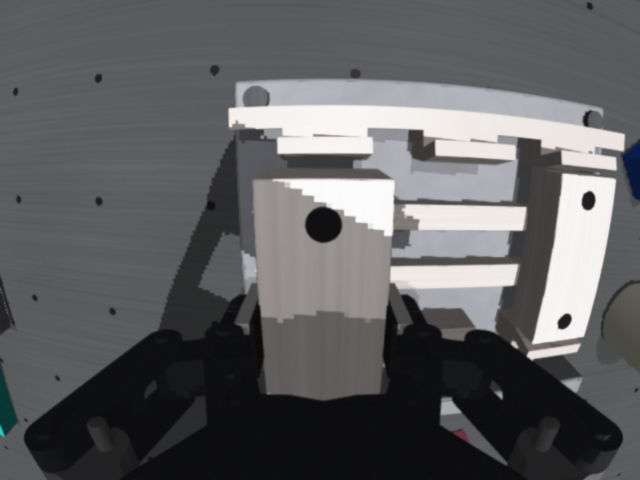

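View pics/b6c.png

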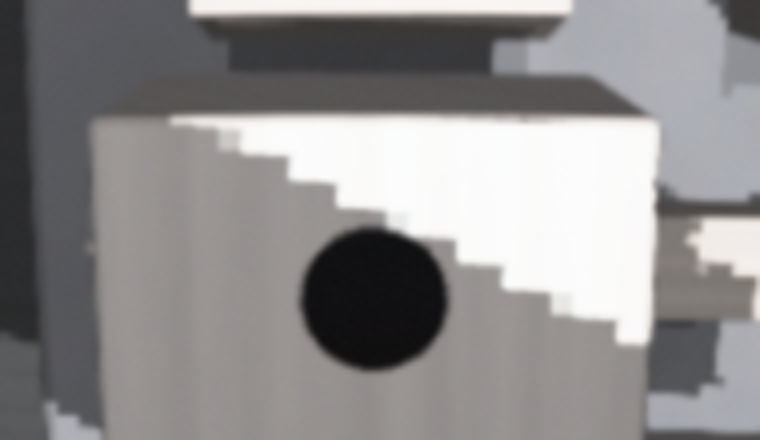

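Same appearance as before, so I'll repeat the procedure that worked.

```bash
python3 - <<'E'
from h import *
p=vw(0.9,78); move_l([*p,100],speed=100)
for z in (82,78,74,70,67,64,61.5,59.5,58):
    move_l([*p,z],speed=40); o=st(z)
    if abs(o['wrist_force'][2])>50: raise SystemExit('force')
grip(54,20); o=st('rel'); wait(0.1); q=get_obs()['tcp_pos'][:2]; move_l([*q,125],speed=120)
shot('wrist','b7')
E
```

```text
82 t 63.1 tcp [ 487.4 -134.8   81.8] rot [180.    0.  -86.6] F [-0.6 -0.4 -3.4] g 44.8
78 t 63.4 tcp [ 487.4 -134.8   77.8] rot [180.    0.  -86.6] F [ 0.   0.2 -3.4] g 44.8
74 t 63.6 tcp [ 487.9 -135.1   74. ] rot [-180.    -0.   -86.6] F [ 0.9 -0.8 -4.7] g 44.4
70 t 63.9 tcp [ 487.3 -135.4   71.2] rot [179.9  -0.  -86.6] F [-4.1 -0.9  5.2] g 45.0
67 t 64.2 tcp [ 487.  -135.6   69. ] rot [179.8  -0.  -86.5] F [-7.7 -0.3 10.9] g 45.0
64 t 64.4 tcp [ 486.5 -135.7   65.2] rot [ 1.798e+02 -1.000e-01 -8.650e+01] F [-7.  -1.6  6.5] g 44.7
61.5 t 64.7 tcp [ 486.4 -135.5   62.2] rot [ 1.798e+02 -1.000e-01 -8.650e+01] F [-6.2 -1.5  4.4] g 44.5
59.5 t 64.9 tcp [ 486.4 -135.4   60.1] rot [179.8  -0.  -86.5] F [-5.6 -1.3  3.9] g 44.9
58 t 65.2 tcp [ 486.4 -135.4   58.6] rot [179.8  -0.  -86.5] F [-5.9 -1.6  3.6] g 44.7
rel t 65.4 tcp [ 488.5 -135.1   58.6] rot [-179.9   -0.   -86.6] F [ 0.2 -0.2  0.2] g 53.9
```

View pics/b7.png

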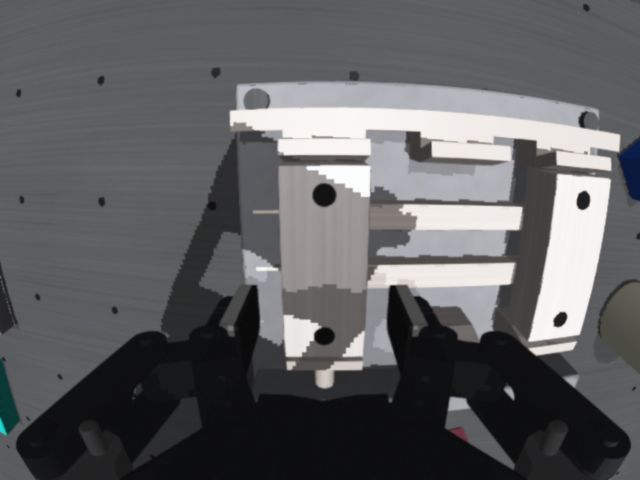

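```bash
python3 - <<'E'
from h import *
grip(0,60); p=vw(0,78); goto([*p,110],[180,0,VY-90]); tap(0,78,89,30)
tap(22,78,86,12,step=.8); tap(-22,78,86,12,step=.8)
move_l([*vw(0,0),110],speed=150)
# recheck block 0 after the second insertion
goto([*vw(22,-78),95],[180,0,VY-90]); tap(22,-78,85,20,step=.8); tap(-22,-78,85,20,step=.8)
move_l([*vw(-22,-78),250],speed=250); p=vw(0,0)
goto([p[0]-50,p[1],300],[180,0,93.4])
o,im=shot('wrist','f1'); shot('scene','f1s'); st()
for r in regions_of('block0','wrist')[:5]:
    m=r['region']; x,i=fitbox(m,o,46); d=x[:2]-V; a=np.radians(VY)
    print(round(r['score'],2),np.round(r['extent']),'vise',[round(float(np.cos(a)*d[0]+np.sin(a)*d[1]),1),round(float(-np.sin(a)*d[0]+np.cos(a)*d[1]),1)],x[2]-VY,i)
cv2.imwrite('pics/f1c.png',cv2.resize(im[100:325,185:455],None,fx=2.9,fy=2.6,interpolation=cv2.INTER_CUBIC)[:,:,::-1])
E
```

```text
tap 0 78 [(88.3, -0.6), (87.0, -0.7), (85.9, 0.6), (85.0, -0.9), (84.3, 4.7), (83.4, 5.1), (82.3, 5.3), (82.0, 9.5), (82.0, 14.8), (82.0, 21.0), (81.9, 26.4), (81.9, 32.3)] [ 486.8 -135.1   81.9]
tap 22 78 [(85.1, 0.1), (84.4, -0.8), (83.6, -0.7), (82.7, -1.2), (82.1, 0.0), (82.1, 4.5), (82.0, 9.4), (82.0, 12.7)] [ 508.9 -133.7   82. ]
tap -22 78 [(85.2, 0.8), (84.3, -0.1), (83.5, 0.3), (82.7, 0.8), (82.1, 1.8), (82.0, 5.3), (82.0, 10.8), (82.0, 15.6)] [ 464.9 -136.3   82. ]
tap 22 -78 [(84.5, 0.4), (83.5, 1.0), (82.5, 1.4), (82.1, 3.2), (82.1, 7.0), (82.1, 10.0), (82.0, 14.0), (82.0, 17.7), (82.0, 20.9)] [ 518.1 -289.6   82. ]
tap -22 -78 [(84.2, -0.4), (83.3, 0.4), (82.5, -0.2), (82.1, 1.6), (82.1, 5.9), (82.0, 10.8), (82.0, 14.9), (82.0, 18.0), (82.0, 22.5)] [ 474.2 -292.2   82. ]
 t 87.8 tcp [ 441.3 -212.8  299.9] rot [-180.    -0.    93.4] F [ 0.  -0.9 -0.4] g -0.0
0.82 [304.  28. 101.  56.] vise [-237.5, -9.5] -79.1373686721605 0.8292621119128684
0.76 [143. 292.  77.  73.] vise [63.2, -227.2] -54.75551769213417 0.7862272465474364
0.68 [392. 248.  53. 102.] vise [0.8, 78.0] 0.35319505374768045 0.9702471855877216
0.56 [246. 247.  54. 107.] vise [0.4, -80.5] 0.06787379458955645 0.9580468722883103
0.5 [637. 111.   3.  38.] vise [-180.0, 399.1] -3.9549335479736327 0.1305396695715323
```

View pics/f1c.png

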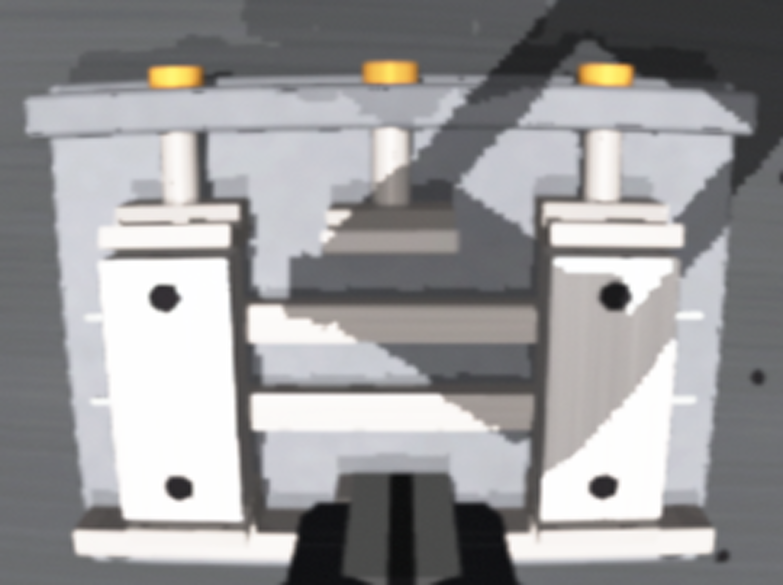

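View pics/f1s.png

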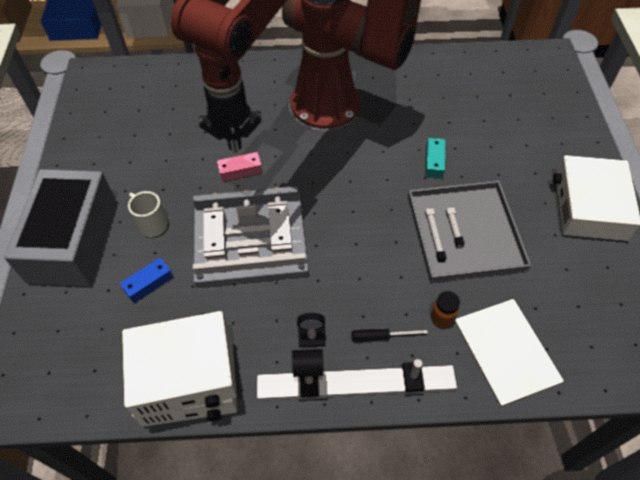

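Both blocks are down at 82.0 on both sides, the parallels are underneath, and the other objects haven't moved. There is no third plain block anywhere. Signing off.

```bash
python3 - <<'E'
from h import *
print(sign_off()); 
E
```

```text
the job is handed in; nothing more can be done
None
```

The job is handed in at about 88 s of the 208 s allowed. Both parallels are on the vise bed and both plain blocks are seated home on them.

- **Parallels:** they lie lengthwise at about x = ±20 mm in the vise, centred along it to about 1 mm and aligned to well under 0.5°.
- **Blocks:** only two plain blocks were there. I pressed them level into stations 0 and 2 and tapped each down to a hard stop. Their tops probed at 82.0 mm above both parallels, which is exactly home, and block 0 still read 82.0 mm after the second was seated.
- **Everything else:** the last pictures show the jar, screwdriver, lens mount and mug where they were. The blue, pink and turquoise blocks were not touched.

Two checks were less than perfect:
- **Contact with the jaw:** while releasing the first parallel, the fingers touched the fixed jaw at about 13 N. The parallel was still on its line afterwards.
- **Block in station 0:** the last picture fit puts it about 2.5 mm off the station centre along the bed. By eye it lines up with its jaws to 1–2 mm, so I left it. The ends of the parallels are hidden under the blocks and could not be seen after seating.

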